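Draw the anti-fog gel cartridge tight with its cam lock

ROBOT

A 6-joint arm with a two-finger parallel gripper is mounted at the origin on the work surface. World frame = base frame: x ahead of the robot, y to its left, z up, the work surface at z = 0. Lengths are in m, angles in rad, forces in N, time in s.
With the tool pointing down it reaches from about 0.275 to 0.875 m from the base axis. Payload 12.5 kg.
Tool frame: the origin (TCP) lies at the very end of the fingers, on their centre line; the grasp point (between the pads) lies 19 mm behind it; x points along the fingers, y is the direction in which the jaws open and shut, and the axes are right-handed (so a half turn about x gives the same grasp; the last joint's range is limited). The gripper opens to 85 mm and grips with 20 to 120 N. Pads are 22 mm wide; open, the fingers measure 114 mm over their backs; the gripper's body (76 mm by 85 mm) begins 54 mm behind the grasp point. The pads swing forward as they close: fully open they stand 13 mm farther back than shut.
Start: joints at [-1.306, 0.351, 1.652, -0, 1.139, -0.085], TCP at [0.189, -0.517, 0.231] pointing down, gripper open.
Joint ranges: [-2.75, 2.75], [-0.79, 2.1], [0.01, 2.65], [-1.57, 4.71], [0.07, 3.14], [-2.87, 2.87]. Speed limits (rad/s): [2.22, 2.22, 2.79, 3.14, 3.14, 3.14].

INTERFACE

Orientations are given as a 3x3 rotation matrix whose columns are the frame's x, y, z axes.
In Python, from bench import manip gives the robot as it stands. Calls block until the motion is done:
- manip.move_ptp(position, orientation): joint-space move of the TCP to a pose.
- manip.move_l(position, attitude=None, max_speed=0.15): straight line of the TCP; attitude=None keeps the orientation; max_speed is the mean speed in m/s.
- manip.move_j(angles): joint-space move.
- manip.set_gripper(opening, effort=None): opening from 0.0 (shut) to 1.0 (fully open); effort is the grip in N (None keeps the last); returns when the fingers have stopped.
- manip.dwell(seconds).
- manip.inverse_kinematics(position, orientation): joint angles nearest the present ones, or None.
- manip.grab_frame(name): name is "scene" or "top" or "wrist"; returns (picture, depth): 420x560x3 uint8, red, green, blue; 420x560 float32, m along the optical axis (not along the pixel's ray), 0 where there is no reading.
- manip.get_calibration(name): a dict with "camera_matrix" (3x3 intrinsics, pixels), "R" (3x3) and "t" (3): a world point X has camera coordinates R X + t. Camera axes: x right, y down, z forward; pixel columns grow to the right and rows downward; lengths in m; the calibration is good to about 2 mm. A picture is of the moment at which its call begins: read the wrist's pose just before it. get_calibration takes no time and is no camera call; for the wrist camera it gives the pose at the moment of the call.
A pose or a line that the arm cannot do raises manip.Unreachable and nothing moves.
- manip.sign_off(): hands the job in, once; it reports no verdict.
Trained networks look in the newest picture that a camera, given by its name, has taken for a name from the list of things; names that differ only in an ending like _2 or _b are one class to them, and where a whole thing is asked for, a point or a joint stands for the part that bears it (a point fixed in the world has none). Each returns a list of dicts, best first, with "confidence" (0 to 1); they miss things now and then, are a little off and sometimes report something else, mostly with a low value. They report only what shows in the picture. A call takes as long as a camera call. They do not tell look-alikes from the thing itself.
- manip.look_for(camera, name): "at" ([x, y, z] in m, in world coordinates, good to about 4 mm: the middle of the surface that is visible of it).
Readings, each from a call of its own:
- manip.current_time(): time.
- manip.current_qpos(): joint angles.
- manip.current_joint_vel(): joint speeds.
- manip.current_joint_torque(): joint torques, N m.
- manip.current_ee_pos(): TCP position.
- manip.current_tcp_rot(): TCP orientation.
- manip.current_force(): force on the tool from outside, world axes, zero at the start.
- manip.current_ft_torque(): the same for the moment, N m.
- manip.current_grip_width(): opening from 0.0 (shut) to 1.0 (fully open).
Only numpy, scipy, OpenCV 4.12 (cv2) and the standard library are available. Lean on these libraries where they do the work, as an engineer would, in place of code of your own. Each camera call takes 0.05 s, during which the arm holds its last target. There are 200 camera calls.

TASK

Refit the anti-fog gel cartridge: slide it along its cradle until its headed stud is in the open mouth of the cam and its front meets the rubber seal, then turn the black cam knob clockwise until the cam has drawn the cartridge snugly tight on the seal, about 14 N of pull. Stop as soon as the knob goes firmly stiff, since too much turning crushes the seal, then let go and leave the other things on the ledge where they are.

Things in the scene. Friction and masses are not known exactly. Their poses are not given: they have to be found in the camera images.
- dock: Aluminium cradle with cam housing, fixed on the ledge. Origin: on the ledge under the cam axis; x is the direction in which the cartridge slides in, z up. Base plate 6 mm thick, x = -195 to +45 mm, 90 mm wide. Guide rails 6 mm thick, top 14 mm above the ledge, leave the cartridge 1.2 mm play a side. Grey housing walls (46 mm high) stand at the cam's sides and back and beside the cartridge's front (x = -64 to -28 mm).
- mouth (a point): Point on the dock at x = -47 mm, 30 mm above the ledge, axes as the dock: the opening where the rubber seal stands, two black springy pads (20 N per mm) 30 mm high. The seal's front face lies 4 mm before to 3.5 mm behind this point, differing with wear; it is not measured and must be felt.
- cartridge_mid (a point): Centre (half-way up) of the gel cartridge, a loose frosted white plastic box 90 mm long (x, slide direction), 50 mm wide, 44 mm high, about 0.35 kg, on the 6 mm base plate between the rails, top 50 mm above the ledge. Its steel stud sticks out in front. It starts drawn back 32 to 64 mm from the seal and can be gripped across its width above the rails.
- stud_head (a point): Centre line of the stud's head, 75 mm ahead (+x) of the cartridge's centre and 30 mm ahead of its front face: an upright steel pin 12 mm across, from 12 to 42 mm above the ledge, on an 8 mm shank. Axes as the cartridge. The cam captures it if it is within 22 mm (level) of the cam axis before the knob is turned.
- knob_grip (a point): Point on the vertical cam axis, 73 mm above the ledge, where the black knob's bar is gripped. The bar is 46 mm long, 12 mm wide, and stands from 51 to 84 mm above the ledge on a steel disc of 76 mm diameter. Axes as the dock (they do not turn). At cam value 0 the bar lies along the dock's x axis.
- cam (a joint): Angle of the knob (rad), growing clockwise seen from above, range -0.2 to 2.3. Starts near 0, mouth open to the cartridge (open from -0.2 to 0.15). Turned clockwise it draws the stud head in by 7.5 mm per rad. It stays where it is left. Running free it takes 0.10 N m; the seal is met between 0.55 and 1.65 rad, then the torque climbs steeply.
- hook (a point): On the cam axis, 37 mm above the ledge, mid-height of the cam's spiral steel hook (28 to 46 mm above the ledge, under the disc), which pulls on the stud head; turns with the knob. Torque on the knob while turning: 0.10 N m free, about 0.20 at 7 N of pull, 0.28 at 14 N (0.18 to 0.20 above free), 0.37 at 20 N, varying some 20 per cent; on letting go the pull eases by 1 to 4 N.
- whistle: Red plastic whistle, 45 mm long, 24 mm high, loose beside the dock; leave alone. Origin at its underside.
- clip: Aluminium spring clip, 60 x 14 mm, 11 mm high, loose beside the dock; leave alone. Origin at its underside.
- spray: White spray bottle, 44 mm across, 130 mm high; leave alone. Origin at its underside.
- beaker: Grey plastic beaker, 70 mm across, 80 mm high; leave alone. Origin at its underside.
- lens0: Dark round silicone mask lens, 72 mm across, 10 mm thick, in the clear tray on the robot's left; leave alone. Origin at its underside.
- lens1: Dark round silicone mask lens, 72 mm across, 10 mm thick, in the clear tray on the robot's left; leave alone. Origin at its underside.
There are look-alikes about, which are no part of the job. Leave any green or red look-alike of the part that bears cartridge_mid alone.

How it is judged:
On the way, in this order (a step that is already met when the one before it is completed fails the run):
1. the stud head is in the open mouth of the cam (horizontal distance between stud_head and knob_grip below 0.0225 m and value of joint cam below 0.35 rad), for 0.1 s.
2. the cam hook pulls the stud tight (contact force between cartridge and cam above 8 N and horizontal distance between stud_head and knob_grip below 0.0225 m), for 0.2 s.
At the end, for the whole second after the job is handed in: The stud head sits inside the cam (within 22.5 mm of its axis) with the cam turned past 0.5 rad, the hook pulling the stud with 8 to 20 N, the cartridge flat in its cradle (within 0.06 rad), everything at rest and released (all of step 2 and contact force between cartridge and cam below 20 N and value of joint cam above 0.5 rad and angle between cartridge_mid's own z axis and vertical below 0.06 rad and velocity of joint cam between -0.05 and 0.05 rad/s); the robot touches nothing.
It fails at once if the seal is crushed: the cam pulls the stud with more than 30 N (contact force between cartridge and cam above 30 N).
It fails at once if the whistle, clip, spray bottle, beaker or a mask lens is moved more than 25 mm (distance of any of whistle, clip, spray, beaker, lens0, lens1 from where it was at the start of the episode above 0.025 m).
It also fails if it takes over 72 s, if anything falls off the work surface, if the arm or the gripper's body presses on something with over 40 N, if the wrist force passes 120 N, or if a joint passes its speed limit or range.

## Working session

There is one attempt and no reset: what is moved stays moved. The work goes in short steps, each a Python script; the robot and the scene stay as the last script left them, time stands still between calls to the robot, and variables do not carry over. Pictures are saved under pics/ and viewed, about 8 in all and at most 12, crops included, and the job is handed in when it is done.

```bash
mkdir -p pics; ls; cat > h.py <<'E'
import numpy as np, cv2
from bench import manip as m
def snap(cam,fn):
    cal=m.get_calibration(cam); p,d=m.grab_frame(cam)
    cv2.imwrite('pics/'+fn+'.png',p[:,:,::-1]); np.savez('pics/'+fn+'.npz',p=p,d=d,K=cal['camera_matrix'],R=cal['R'],t=cal['t'])
    return p,d,cal
def world(d,K,R,t):
    v,u=np.indices(d.shape); X=np.stack([(u-K[0,2])/K[0,0]*d,(v-K[1,2])/K[1,1]*d,d],-1)
    return (X-t)@R
E
python3 - <<'E'
from h import *
for c in ('top','scene'):
    p,d,cal=snap(c,c+'0')
    for n in ('dock','cartridge_mid','knob_grip','stud_head','hook','mouth'):
        try:
            for r in m.look_for(c,n)[:3]: print(c,n,np.round(r['at'],3),round(r['confidence'],2))
        except Exception as e: print(c,n,e)
a,b=[cv2.imread(f'pics/{c}0.png') for c in('top','scene')]
cv2.imwrite('pics/both.png',np.vstack([a,b])[:, :]) if 0 else None
print(m.current_time(),np.round(m.current_tcp_rot(),3).tolist())
E
```

```text
pics
top dock [0.585 0.07  0.014] 0.84
top cartridge_mid [0.491 0.05  0.046] 0.79
top cartridge_mid [0.314 0.105 0.045] 0.59
top knob_grip [0.584 0.066 0.017] 0.71
top stud_head [0.316 0.106 0.044] 0.79
top stud_head [ 0.357 -0.066  0.039] 0.68
top stud_head [0.49  0.048 0.05 ] 0.67
top hook [0.626 0.076 0.054] 0.84
top mouth [0.581 0.072 0.018] 0.73
scene dock [0.61  0.04  0.026] 0.58
scene cartridge_mid [0.324 0.092 0.036] 0.95
scene cartridge_mid [0.5   0.034 0.044] 0.68
scene cartridge_mid [ 0.366 -0.081  0.043] 0.56
scene knob_grip [0.614 0.041 0.028] 0.87
scene knob_grip [ 0.621 -0.473  0.05 ] 0.28
scene stud_head [0.325 0.092 0.036] 0.64
scene stud_head [ 0.366 -0.078  0.04 ] 0.62
scene stud_head [0.5   0.031 0.047] 0.55
scene hook [0.638 0.067 0.05 ] 0.9
scene mouth [0.612 0.038 0.026] 0.66
0.7 [[0.0, 0.343, -0.939], [-0.0, -0.939, -0.343], [-1.0, 0.0, -0.0]]
```

View pics/top0.png

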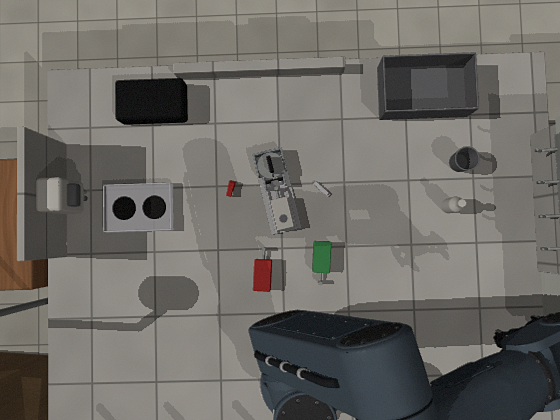

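View pics/scene0.png

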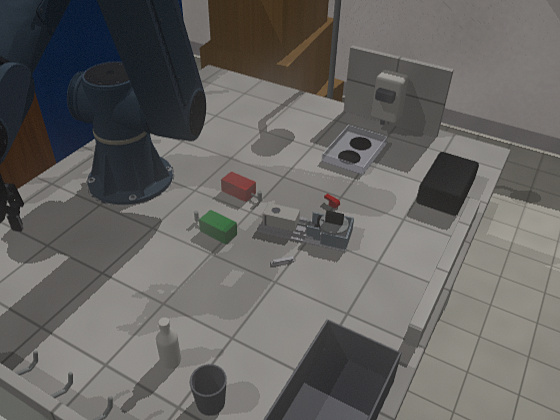

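The top view shows the dock at about (275,190) px, with the white cartridge at (284,215) and the knob at (268,163). The red and green look-alikes are off the dock at (262,275) and (322,257). The scene view agrees, so I'll go in for a close look with the wrist camera.

```bash
cat >> h.py <<'E'
def Rd(yaw,flip=False):
    s,c=np.sin(yaw),np.cos(yaw); k=-1 if flip else 1
    return np.array([[0,-s*k,c*k],[0,c*k,s*k],[-1,0,0]],float)
E
python3 - <<'E'
from h import *
for f in (False,True):
    q=m.inverse_kinematics([.6,.07,.15],Rd(.21,f)); print(f,None if q is None else np.round(q,2))
    q=m.inverse_kinematics([.5,.05,.05],Rd(.21,f)); print(f,None if q is None else np.round(q,2))
m.move_ptp([.54,.055,.33],Rd(.21,True))
p,d,cal=snap('wrist','w1')
W=world(d,cal['camera_matrix'],cal['R'],cal['t'])
for n in ('cartridge_mid','knob_grip','stud_head','hook','mouth','whistle','clip'):
    for r in m.look_for('wrist',n)[:2]: print(n,np.round(r['at'],4),round(r['confidence'],2))
print(m.current_time(), np.round(m.current_qpos(),2), np.round(-cal['R'].T@cal['t'],3))
E
```

```text
False [ 0.04  0.54  1.58 -0.    1.02 -1.74]
False [ 0.01  0.54  1.9  -0.    0.7  -1.77]
True [ 0.04  0.54  1.58 -0.    1.02  1.4 ]
True [ 0.01  0.54  1.9  -0.    0.7   1.37]
cartridge_mid [ 0.3691 -0.0592  0.0412] 0.86
cartridge_mid [0.3292 0.1038 0.0397] 0.85
knob_grip [0.6051 0.0716 0.0413] 0.6
stud_head [ 0.3701 -0.0567  0.0468] 0.95
stud_head [0.569  0.197  0.0231] 0.63
hook [0.6296 0.0752 0.0531] 0.96
mouth [0.6017 0.0723 0.0383] 0.63
whistle [0.5685 0.1975 0.018 ] 0.75
clip [ 0.5656 -0.0726  0.0127] 0.96
3.5083 [0.02 0.25 1.54 0.   1.35 1.38] [0.62  0.07  0.472]
```

View pics/w1.png

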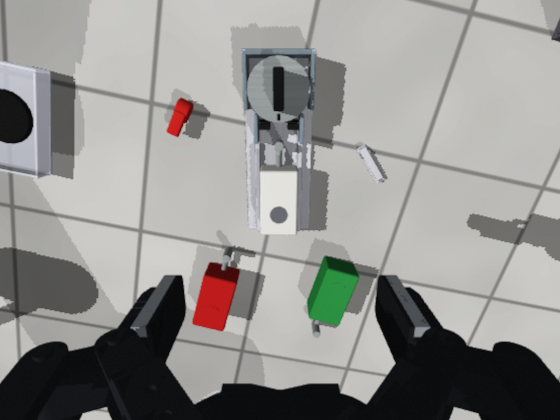

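The wrist view shows the cartridge at (279,200) px, the stud at (280,155), the disc and bar at (279,88) with the bar along the dock axis, and the rails clear. The whistle (180,117) and clip (370,163) are well to the sides. Next I'll fit the geometry from depth.

```bash
python3 - <<'E'
from h import *
z=np.load('pics/w1.npz'); p=z['p'].astype(int); W=world(z['d'],z['K'],z['R'],z['t'])
v,u=np.indices(p.shape[:2])
def fit(mask,n):
    P=W[mask]; (c,s,a)=cv2.minAreaRect((P[:,:2]*1000).astype(np.float32)); 
    print(n,len(P),'c',np.round(c,1),'size',np.round(s,1),'ang',round(a,1),'z',np.round(np.median(P[:,2]),4))
ok=z['d']>0
roi=(u>235)&(u<325)&(v>40)&(v<245)&ok
fit(roi&(v>165)&(p.min(2)>150)&(abs(W[...,2]-.05)<.006),'cart')
fit(roi&(v<125)&(W[...,2]>.072),'bar')
fit(roi&(v<125)&(abs(W[...,2]-.051)<.003)&(W[...,2]<.06),'disc')
fit(roi&(v<165)&(v>138)&(u>270)&(u<292)&(W[...,2]>.034),'studhead')
fit(roi&(W[...,2]>.008),'dock')
for vv in range(120,175,4): print(vv,p[vv,280],np.round(W[vv,280],4))
E
```

```text
cart 2137 c [487.6  44.7] size [88.5 49. ] ang 12.2 z 0.0497
bar 497 c [627.6  74.1] size [45.4 12. ] ang 12.2 z 0.0835
disc 2867 c [627.5  74.4] size [73.8 75.2] ang 12.0 z 0.0506
studhead 73 c [561.3  59.9] size [11.5 10.3] ang 12.3 z 0.0416
dock 8635 c [554.3  58.3] size [237.7  86.2] ang 12.1 z 0.0496
120 [124 130 130] [0.5933 0.064  0.0501]
124 [125 126 131] [0.5853 0.0623 0.0059]
128 [126 127 132] [0.5801 0.0612 0.0047]
132 [126 126 131] [0.575  0.0601 0.0061]
136 [106 106 111] [0.5696 0.059  0.0046]
140 [59 62 63] [0.6204 0.0699 0.4722]
144 [152 157 158] [0.564  0.0578 0.0427]
148 [147 153 153] [0.5591 0.0568 0.0433]
152 [111 115 116] [0.5509 0.055  0.0222]
156 [86 91 90] [0.5458 0.0539 0.0234]
160 [83 86 88] [0.5402 0.0527 0.0212]
164 [83 87 88] [0.5353 0.0517 0.0239]
168 [109 108 105] [0.5327 0.0511 0.0374]
172 [213 212 206] [0.5301 0.0506 0.0496]
```

```bash
cat >> h.py <<'E'
YAW=np.deg2rad(12.15); AX=np.array([.6276,.0741]); ex=np.array([np.cos(YAW),np.sin(YAW)])
def xyz(xy,z): return [float(xy[0]),float(xy[1]),float(z)]
E
cat > push.py <<'E'
from h import *
c0=np.array([.4876,.0447])-.012*ex; R=Rd(YAW,True)
m.move_ptp(xyz(c0,.10),R)
m.move_l(xyz(c0,.021),R,max_speed=.08)
m.set_gripper(0.0,25); m.dwell(.2)
print('grip',m.current_grip_width(),'F',np.round(m.current_force(),2),'ee',np.round(m.current_ee_pos(),4))
def f(): return float(np.mean([m.current_force()[:2]@ex for _ in range(5)]))
print('start',f())
d=.043                       # stud head to 25 mm from axis
m.move_l(xyz(c0+d*ex,.021),R,max_speed=.04); m.dwell(.2); log=[]
while d<.062:
    d+=.0004; m.move_l(xyz(c0+d*ex,.021),R,max_speed=.01); m.dwell(.06)
    x=f(); log.append((round(d*1e3,1),round(x,1)))
    if len(log)>4:
        base=np.median([a[1] for a in log[:-2]])
        if abs(x-base)>6: break
print(log); print('ee',np.round(m.current_ee_pos(),4),m.current_time())
E
python3 push.py
```

```text
grip 0.5826439515376126 F [-1.24 -0.7   5.34] ee [0.4761 0.0422 0.0214]
start -1.3613960202326039
[(43.4, -11.8), (43.8, -10.1), (44.2, -13.4), (44.6, -10.5), (45.0, -13.1), (45.4, -10.9), (45.8, -13.4), (46.2, -10.0), (46.6, -12.6), (47.0, -10.2), (47.4, -13.0), (47.8, -10.4), (48.2, -13.0), (48.6, -10.5), (49.0, -13.5), (49.4, -10.3), (49.8, -13.2), (50.2, -8.9), (50.6, -12.6), (51.0, -9.9), (51.4, -12.5), (51.8, -9.9), (52.2, -11.5), (52.6, -13.7), (53.0, -14.9), (53.4, -16.1), (53.8, -18.1)]
ee [0.5256 0.0531 0.0213] 15.9667
```

```bash
python3 - <<'E'
from h import *
m.set_gripper(1.0); m.dwell(.1)
e=m.current_ee_pos(); m.move_l([e[0],e[1],.10],max_speed=.1)
m.move_ptp([.54,.055,.33],Rd(.21,True)); m.dwell(.2)
p,d,cal=snap('wrist','w2'); z=np.load('pics/w2.npz'); W=world(d,z['K'],z['R'],z['t']); p=p.astype(int)
v,u=np.indices(d.shape); roi=(u>235)&(u<325)&(v>40)&(v<245)&(d>0)
def fit(mask,n):
    P=W[mask]; (c,s,a)=cv2.minAreaRect((P[:,:2]*1000).astype(np.float32)); c=np.array(c)
    print(n,len(P),np.round(c,1),np.round(s,1),round(a,2),'rel',np.round([(c/1000-AX)@ex*1e3,(c/1000-AX)@[-ex[1],ex[0]]*1e3],1)); 
fit(roi&(v>130)&(p.min(2)>150)&(abs(W[...,2]-.05)<.006),'cart'); fit(roi&(v<125)&(W[...,2]>.072),'bar')
print(m.current_time(),np.round(m.current_force(),2),np.round(m.current_ft_torque(),3))
E
```

```text
cart 2372 [536.1  57.9] [87.  55.2] 12.07 rel [-92.9   3.4]
bar 476 [627.2  74.5] [44.1 11.1] 12.11 rel [-0.3  0.4]
18.625 [0.22 0.17 0.17] [ 0.006 -0.016 -0.049]
```

View pics/w2.png

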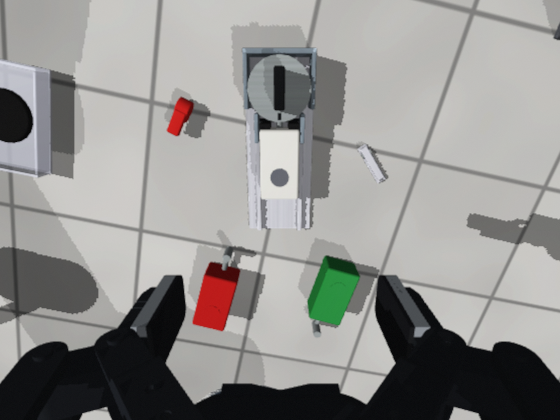

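The cartridge now sits at (279,160) px with its front at the seal. By depth the stud is about 17.5 mm from the cam axis, and the bar is still at 0. Next I'll grip the knob and turn it in small steps while reading torque.

```bash
cat > turn.py <<'E'
from h import *
import sys
c=np.array([.6274,.0743]); R=Rd(YAW)
m.move_ptp(xyz(c,.14),R); m.move_l(xyz(c,.058),R,max_speed=.08)
m.set_gripper(0.0,50); m.dwell(.2)
def tz(): return float(np.mean([m.current_ft_torque()[2] for _ in range(5)]))
def yaw():
    r=m.current_tcp_rot(); return YAW-np.arctan2(r[1,2],r[0,2])
print('grip',round(m.current_grip_width(),3),np.round(m.current_force(),2),'tz0',tz(),'yaw',yaw(),'t',m.current_time(),'qtau',np.round(m.current_joint_torque()[5],3))
q=np.array(m.inverse_kinematics(xyz(c,.058),R)); log=[]; a=0; 
while a<.5 and m.current_time()<60:
    a+=.025; q[5]+=.025; m.move_j(q.tolist()); m.dwell(.02)
    log.append((round(a,3),round(yaw(),3),round(tz(),3),round(float(m.current_joint_torque()[5]),3)))
    if abs(log[-1][2])>.3: break
print(log,m.current_time(),np.round(m.current_force(),2))
E
python3 turn.py
```

```text
grip 0.128 [-2.19  4.9   3.03] tz0 -0.05355934425472757 yaw -6.612666710503756e-05 t 23.2917 qtau -0.044
[(0.025, np.float64(0.025), -0.105, -0.043), (0.05, np.float64(0.05), -0.101, -0.041), (0.075, np.float64(0.075), -0.093, -0.04), (0.1, np.float64(0.1), -0.071, -0.04), (0.125, np.float64(0.125), -0.061, -0.04), (0.15, np.float64(0.15), -0.084, -0.04), (0.175, np.float64(0.175), -0.108, -0.04), (0.2, np.float64(0.2), -0.05, -0.04), (0.225, np.float64(0.225), -0.13, -0.04), (0.25, np.float64(0.25), -0.008, -0.04), (0.275, np.float64(0.275), -0.102, -0.04), (0.3, np.float64(0.3), -0.104, -0.04), (0.325, np.float64(0.325), -0.103, -0.04), (0.35, np.float64(0.35), -0.053, -0.04), (0.375, np.float64(0.375), -0.123, -0.04), (0.4, np.float64(0.4), -0.121, -0.04), (0.425, np.float64(0.425), -0.086, -0.04), (0.45, np.float64(0.45), -0.046, -0.04), (0.475, np.float64(0.475), -0.099, -0.04), (0.5, np.float64(0.5), -0.119, -0.04)] 28.625 [-1.68  7.08  2.25]
```

```bash
python3 - <<'E'
from h import *
def rd(n=8):
    A=[]
    for _ in range(n):
        m.dwell(.02); A.append(np.r_[m.current_force(),m.current_ft_torque()])
    return np.mean(A,0),np.std(A,0)
q=np.array(m.current_qpos()); 
print(np.round(rd()[0],3),np.round(rd()[1],3))
for s in (1,1):
    q[5]+=.03*s; m.move_j(q.tolist()); a,b=rd(); print('turn',np.round(a,3))
snap('wrist','w3'); print(m.current_time(),m.current_grip_width())
E
```

```text
[-2.199  6.658  3.354  0.946  0.338 -0.078] [0.468 0.415 0.681 0.02  0.036 0.02 ]
turn [-0.832  2.967  1.675  0.307  0.185 -0.083]
turn [-0.973  4.09   2.113  0.516  0.222 -0.072]
29.7083 0.12892572492082213
```

View pics/w3.png

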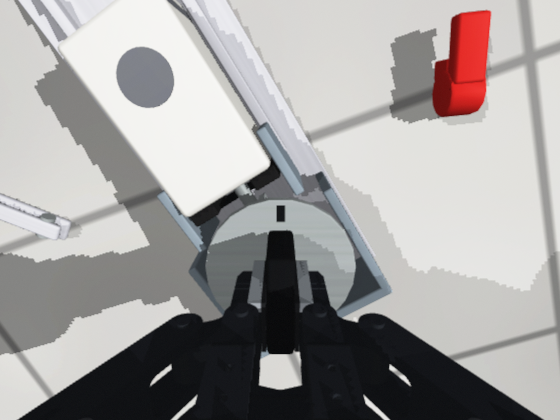

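The view confirms the knob has turned with the gripper, clockwise by about 0.56 rad: the disc mark and bar are in line, and the cartridge is skewed to the left. The torque sign and baseline are unclear, so I'll test with a small reversal.

```bash
cat >> h.py <<'E'
def rd(n=8,dt=.02):
    A=[]
    for _ in range(n):
        A.append(np.r_[m.current_force(),m.current_ft_torque(),m.current_joint_torque()[5]]); m.dwell(dt)
    return np.array(A)
E
python3 - <<'E'
from h import *
q=np.array(m.current_qpos())
for s in (-.03,-.03,.03,.03,.03):
    q[5]+=s; t=m.current_time(); m.move_j(q.tolist()); t2=m.current_time(); a=rd(8,.015)
    print(s,'dt',round(t2-t,3),'Mz',np.round(a[:,5],3),'mean',round(a[:,5].mean(),3),'F',np.round(a[:,:3].mean(0),1),'j6',np.round(a[[0,-1],6],3))
print(m.current_time())
E
```

```text
-0.03 dt 0.25 Mz [0.134 0.098 0.108 0.085 0.133 0.081 0.078 0.084] mean 0.1 F [-1.3  4.1  1.8] j6 [-0.074  0.09 ]
-0.03 dt 0.25 Mz [0.099 0.103 0.091 0.079 0.108 0.078 0.151 0.109] mean 0.102 F [-1.6  3.9  1.9] j6 [-0.061  0.078]
0.03 dt 0.25 Mz [-0.136 -0.116 -0.126 -0.093 -0.076 -0.092 -0.122 -0.109] mean -0.109 F [-1.7  4.   1.8] j6 [ 0.076 -0.087]
0.03 dt 0.25 Mz [-0.111 -0.077 -0.063 -0.077 -0.062 -0.054 -0.122 -0.034] mean -0.075 F [-1.4  3.7  2. ] j6 [ 0.066 -0.074]
0.03 dt 0.25 Mz [-0.109 -0.133 -0.097 -0.125 -0.076 -0.113 -0.075 -0.053] mean -0.098 F [-1.7  4.3  1.5] j6 [ 0.065 -0.07 ]
31.625
```

Sign resolved: clockwise resistance reads as negative Mz, and free torque is about 0.10 N m, as stated. Continuing until about 0.20 above free.

```bash
cat > turn2.py <<'E'
from h import *
q=np.array(m.current_qpos()); step=.03; log=[]
while m.current_time()<60:
    q[5]+=step; m.move_j(q.tolist()); r=m.current_tcp_rot(); a=rd(5 if step>.02 else 8,.01)
    T=-a[:,5].mean(); ang=YAW-np.arctan2(r[1,2],r[0,2]); log.append((round(float(ang),3),round(float(T),3)))
    if T>.15: step=.01
    if T>.298 or ang>1.9: break
    if len(log)>1 and T<.02: print('slip?'); break
print(log,m.current_time(),np.round(m.current_force(),1),m.current_grip_width())
E
python3 turn2.py
```

```text
slip?
[(0.618, 0.089), (0.648, 0.078), (0.678, 0.118), (0.708, 0.094), (0.738, 0.128), (0.768, 0.092), (0.798, 0.075), (0.828, 0.074), (0.858, 0.1), (0.888, 0.066), (0.918, 0.09), (0.948, 0.092), (0.978, 0.086), (1.008, 0.105), (1.038, 0.094), (1.068, 0.095), (1.098, 0.106), (1.128, 0.082), (1.158, 0.092), (1.188, 0.072), (1.218, 0.057), (1.248, 0.017)] 38.0417 [-0.6  7.2  1.1] 0.12326354641609188
```

```bash
python3 - <<'E'
from h import *
a=rd(8,.01); print(np.round(a.mean(0),3), np.round(m.current_qpos(),3), np.round(m.current_ee_pos(),4))
snap('wrist','w4')
E
```

```text
[-0.659  6.142  0.555  0.869  0.19  -0.008  0.018] [ 0.045  0.704  1.547  0.002  0.89  -0.491] [0.6275 0.0755 0.0582]
```

View pics/w4.png

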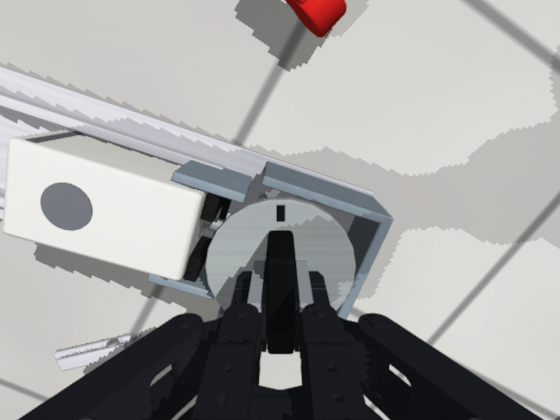

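```bash
python3 - <<'E'
from h import *
q=np.array(m.current_qpos())
for i in range(6):
    q[5]+=.012; m.move_j(q.tolist()); r=m.current_tcp_rot(); a=rd(8,.01).mean(0)
    print(round(YAW-np.arctan2(r[1,2],r[0,2]),3),'T',round(-a[5],3),'F',np.round(a[:3],1),'g',round(m.current_grip_width(),4))
    if -a[5]>.25: break
print(m.current_time())
E
```

```text
1.259 T -0.168 F [-1.   5.   1.2] g 0.1289
1.271 T -0.143 F [-1.1  4.9  0.8] g 0.1287
1.283 T -0.144 F [-1.4  4.7  1. ] g 0.1296
1.295 T -0.177 F [-1.2  4.6  1.3] g 0.1311
1.307 T -0.177 F [-1.4  4.7  0.8] g 0.1318
1.32 T -0.214 F [-1.1  4.5  1.1] g 0.1292
40.0583
```

Mz has flipped sign. In the free region the settle rebound of each larger step reversed the residual friction torque, so positive Mz is the true resistance. I'll probe with tiny steps so there's no overshoot.

```bash
python3 - <<'E'
from h import *
q=np.array(m.current_qpos()); r=lambda: float(YAW-np.arctan2(m.current_tcp_rot()[1,2],m.current_tcp_rot()[0,2]))
a=rd(10,.01); print('rest',np.round(a[:,5].mean(),3),'j6',np.round(a[:,6].mean(),3))
for i in range(5):
    q[5]+=.002; t=m.current_time(); m.move_j(q.tolist()); dt=m.current_time()-t; a=rd(10,.01)
    print(round(r(),4),round(dt,2),'Mz',round(a[:,5].mean(),3),'j6',np.round(a[[0,3,9],6],3),'g',round(m.current_grip_width(),4))
    if a[:,5].mean()>.3: break
print(m.current_time())
E
```

```text
rest 0.183 j6 0.205
1.3216 0.25 Mz 0.274 j6 [0.274 0.284 0.296] g 0.1305
1.3238 0.25 Mz 0.263 j6 [0.274 0.27  0.267] g 0.1303
1.3257 0.25 Mz 0.255 j6 [0.276 0.272 0.268] g 0.1311
1.3278 0.25 Mz 0.287 j6 [0.281 0.276 0.272] g 0.1324
1.3298 0.25 Mz 0.28 j6 [0.29  0.286 0.281] g 0.1304
41.8083
```

Tiny steps give a clean plateau of about 0.28 N m, roughly 0.18 above free, which means about 14 N. I'll add a hair to cover the easing on release, then let go.

```bash
python3 - <<'E'
from h import *
q=np.array(m.current_qpos()); r=lambda: float(YAW-np.arctan2(m.current_tcp_rot()[1,2],m.current_tcp_rot()[0,2]))
for i in range(3):
    q[5]+=.002; m.move_j(q.tolist()); a=rd(10,.01)
    print(round(r(),4),'Mz',round(a[:,5].mean(),3),'j6',np.round(a[[0,3,9],6],3))
    if a[:,6].mean()>.3 : break
m.set_gripper(1.0); m.dwell(.2)
e=m.current_ee_pos(); m.move_l([e[0],e[1],.16],max_speed=.1)
m.move_ptp([.54,.055,.33],Rd(.21,True)); m.dwell(.2)
p,d,cal=snap('wrist','w5'); z=np.load('pics/w5.npz'); W=world(d,z['K'],z['R'],z['t']); p=p.astype(int)
v,u=np.indices(d.shape); roi=(u>235)&(u<325)&(v>40)&(v<245)&(d>0)
def fit(mask,n):
    P=W[mask]; (c,s,a)=cv2.minAreaRect((P[:,:2]*1000).astype(np.float32)); c=np.array(c)
    print(n,len(P),np.round(c,1),np.round(s,1),round(a,2),'rel',np.round((c/1000-AX)@ex*1e3,1),'zplane',np.round(np.linalg.lstsq(np.c_[P[:,:2],np.ones(len(P))],P[:,2],rcond=None)[0],3))
fit(roi&(v>130)&(p.min(2)>150)&(abs(W[...,2]-.05)<.006),'cart'); fit(roi&(v<125)&(W[...,2]>.072),'bar')
print(m.current_time(),np.round(m.current_force(),2))
E
```

```text
1.3318 Mz 0.287 j6 [0.294 0.29  0.285]
1.3339 Mz 0.286 j6 [0.297 0.293 0.289]
1.3358 Mz 0.281 j6 [0.291 0.287 0.282]
cart 2356 [536.8  58.4] [87.  54.2] 12.36 rel -92.1 zplane [-0.001 -0.007  0.051]
bar 483 [627.3  74. ] [12.  45.7] 27.71 rel -0.4 zplane [0.012 0.009 0.075]
46.7 [-0.32 -0.64 -0.66]
```

View pics/w5.png

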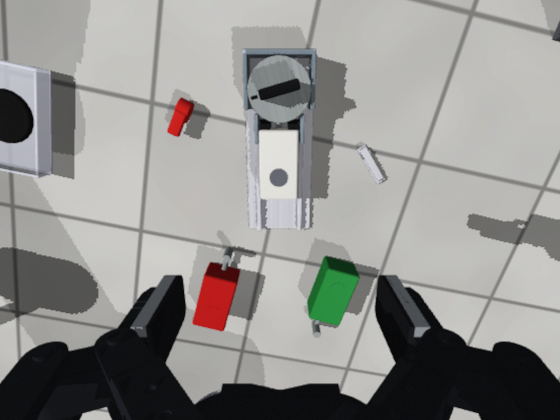

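The view shows the bar turned about 1.30 rad clockwise, the cartridge flat and seated at (279,163) px, the gripper clear, and the whistle and clip where they were. Handing in.

```bash
python3 -c "
from h import *
m.sign_off()"
```

```text
the job is handed in; nothing more can be done
```

The cartridge is refitted and drawn onto the seal, and I handed the job in at about 47 s; no verdict was reported. The final pull was not measured directly. I judged it from the knob torque.

- **Sliding in:** I slid the cartridge along the cradle until I felt the seal. That left the stud about 17.5 mm from the cam axis.
- **Turning the knob:** I turned it clockwise until the torque levelled at 0.28–0.29 N m, about 0.18–0.19 above free, which corresponds to roughly 14 N. Then I released and withdrew.
- **Last checks:** The cartridge is flat, with its top within 0.01 rad of level. Its centre is 92.1 mm from the cam axis, so the stud is about 17 mm in. The whistle and clip have not moved in the picture, and the gripper is clear. I did not recheck the spray bottle, beaker and lenses, but the arm did not work near them.
- **Disagreements:**
  - My larger turning steps rebounded on settling, so early torque readings had the wrong sign. I first took the meeting with the seal for slip. Very small steps gave the reading I relied on.
  - The knob angle from the image was about 1.30 rad, against 1.336 at the wrist. I put this down to twist in the finger pads or the knob easing back on release. I did not grip the knob again to confirm the pull.

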